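# Turn the chart leaf

### The job

Turn the leaf of the culture colour chart over its spine: push it up and over by its red tab with the fingertips, and press it down flat on the other page, so that its back lies up and the page it was covering is bare. Only push, never pinch the leaf between the fingers; do not lift or shove the stand, and leave the flasks and everything else around it where they are. Finish with the hand clear.

Things in the scene. Friction and masses are not known exactly. Their poses are not given: they have to be found in the camera images.
- stand: Loose wooden chart stand, 1.6 kg: a board 210 mm along its x axis (the spine's direction), 280 mm along y, 24 mm thick, with a white page plate each side of the spine, page tops 29 mm above the table. Origin: centre of the underside; z up. The leaf starts on the -y page and must end on the +y page.
- spine (a point): Middle of the spine (the leaf's hinge axis), straight above the stand's origin and 32 mm above the table; the axis runs along the stand's x. The leaf is 5 mm thick, 190 mm along the spine, and reaches 128 mm from it; amid its free edge a red tab 100 mm wide goes on to 155 mm, overhanging the board by 15 mm when flat.
- leaf (a joint): Angle of the leaf, rad: 0 = flat on the -y page, 1.57 = upright, 3.14 = flat on the +y page (its stop). Starts ajar at 0.3 to 0.8. The spine is stiff: the leaf stays at any angle it is left at and does not fall; turning it takes about 1 to 3 N at the tab.
- leaf_tab (a point): Middle of the outer edge of the leaf's red tab, 155 mm from the spine, in the leaf's mid-plane; moves with the leaf.
- leaf_front: The leaf's front panel, 2 mm thick: the face that looks up at the start and ends face down. It covers the face to within 3 to 4 mm of its edges (tab included). Origin on the spine.
- leaf_back: The leaf's back plate, 3 mm thick, with the full outline and so all of its edges: the face that looks down at the start and ends face up. Origin on the spine.
- flask_amber: Stoppered amber conical flask, 160 mm tall, foot 90 mm across, beyond the far end of the stand. Origin: centre of its underside.
- flask_green: Stoppered green conical flask, 150 mm tall, foot 84 mm across, beyond the far end of the stand. Origin: centre of its underside.
- stopper: Loose black rubber stopper standing on its narrow end, 28 mm tall, 34 mm across the top, left of the stand. Origin: centre of its underside.
- dishes: Two stacked clear culture dishes, 90 mm across, 25 mm tall together, right of the stand. Origin: centre of its underside.
- spatula: Lab spatula, 170 mm long, lying flat between the robot and the stand; its x axis runs along it. Origin: under its middle.
- jar: Small lidded jar, 60 mm across, 80 mm tall, at the left. Origin: centre of its underside.
- beaker: Small open glass beaker, 70 mm across, 85 mm tall, at the right. Origin: centre of its underside.

How it is judged:
On the way:
1. the leaf is pushed upright by the fingers (value of joint leaf between 1.3 and 2.6 rad and contact force between the fingers and leaf_back above 0.2 N).
At the end, for the whole second after the job is handed in: The leaf lies flat on the +y page (hinge angle above 3.06 rad) and at rest; the stand is flat on the table and within 20 mm of its starting place, and every bystander within 30 mm of its own (value of joint leaf above 3.06 rad and velocity of joint leaf between -0.05 and 0.05 rad/s and distance of stand from where it was at the start of the episode below 0.02 m and height (world z) of stand below 0.01 m and angle between stand's own z axis and vertical below 0.05 rad and distance of each of flask_amber, flask_green, stopper, dishes, spatula, jar, beaker from where it was at the start of the episode below 0.03 m); the robot touches nothing.
It fails at once if the leaf is pinched: fingers press on its front panel and its back plate at once (over 0.5 N on each) (contact force between the fingers and leaf_front above 0.5 N and contact force between the fingers and leaf_back above 0.5 N).
It fails at once if the stand is lifted (10 mm), tipped (0.15 rad) or shoved (20 mm) (height (world z) of stand above 0.01 m or angle between stand's own z axis and vertical above 0.15 rad or distance of stand from where it was at the start of the episode above 0.02 m).
It fails at once if a bystander is moved by more than 30 mm or tipped over (distance of any of flask_amber, flask_green, stopper, dishes, spatula, jar, beaker from where it was at the start of the episode above 0.03 m or angle between any of flask_amber, flask_green, stopper, dishes, jar, beaker's own z axis and vertical above 0.4 rad).
It also fails if it takes over 54 s, if anything falls off the work surface, if the arm or the gripper's body presses on something with over 40 N, if the wrist force passes 120 N, or if a joint passes its speed limit or range.

### The arm

A 7-joint arm with a two-finger parallel gripper is mounted at the origin on the work surface. World frame = base frame: x ahead of the robot, y to its left, z up, the work surface at z = 0. Lengths are in m, angles in rad, forces in N, time in s.
With the tool pointing down it reaches from about 0.35 to 0.9 m from the base axis. Payload 7.2 kg.
Tool frame: the origin (TCP) lies on the mounting face of the last link; the fingertips stand 182 mm ahead of it and the grasp point (between the pads) lies 163 mm ahead of it; z points along the fingers, y is the line along which they close (so a half turn about z gives the same grasp; the last joint's range is limited). The gripper opens to 88 mm and grips with 3 to 60 N. Pads are 20 mm wide; open, the fingers measure 115 mm over their backs; the gripper's body (75 mm by 178 mm) begins 61 mm behind the grasp point.
Start: joints at [-1.227, 0.411, -0.013, 1.596, 0.006, 1.134, -0.082], TCP at [0.25, 0.573, 0.405] pointing down, gripper open.
Joint ranges: [-2.95, 2.95], [-0.29, 1.99], [-1.47, 1.44], [0.14, 2.54], [-1.03, 4.17], [0.13, 1.85], [-2.86, 2.86]. Speed limits (rad/s): [2.39, 2.39, 3.01, 3.01, 3.14, 3.14, 3.14].

### API

Orientations are given as [roll, pitch, yaw] about the fixed x, y, z axes, in that order (R = Rz(yaw) Ry(pitch) Rx(roll)).
In Python, from bench import observe, get_image, camera_params, hand_in, masks_of gives the robot as it stands.
- The arm moves only by the tool servo_tool, never from a script. Its argument "motion" is a list that holds one entry, the list of rows, each a list of 7 numbers: the finger opening in mm, from 0 to 87.8, then the shift along the tool's x, y, z in mm, then the turn, a rotation vector about the tool's x, y, z in rad. In form: [[[hand, x, y, z, rx, ry, rz], ...]]. A call has 1 to 12 rows; each row shifts and turns the commanded pose from where the row before left it, along the tool's axes as they then stand; what a row does not reach is not made up. A row lasts 1/10 s, in which the tool goes at most 50 mm and 8.59 degrees, less where a joint would pass 70% of its speed; a pose out of reach is approached as far as the arm can. A call with a gripper value outside its range is refused whole. The fingers move at their own pace and stop on an object; "newtons" is the grip in N (left out, the last holds). Time passes only in rows, so rows that do not move let the fingers close. It gives the time, the measured TCP pose, the force, the opening and the grip force at its end, in the units of the state.
- observe(): the state, without advancing time (a new reading comes with each control period).
- get_image(name): name is "scene" or "side" or "wrist"; returns (picture, depth): 400x640x3 uint8, blue, green, red; 400x640 float32, m along the optical axis (not along the pixel's ray), 0 where there is no reading.
- camera_params(name): a dict with "K" (3x3 intrinsics, pixels), "extrinsics" (4x4, takes a point from camera to world coordinates); the wrist camera has in their place "mount" (4x4, takes a point from camera to tool coordinates, whose origin is the TCP and whose axes are the flange's). Camera axes: x right, y up, looking along -z (the intrinsics and any distortion apply to the point x, -y, -z); pixel columns grow to the right and rows downward; lengths in m; the calibration is good to about 2 mm. A picture is of the moment at which its call begins: read the wrist's pose just before it. camera_params takes no time and is no camera call.
- hand_in(): hands the job in; it is judged then, once.
Trained networks look in the newest picture that a camera, given by its name, has taken for a name from the list of things; names that differ only in an ending like _2 or _b are one class to them, and where a whole thing is asked for, a point or a joint stands for the part that bears it (a point fixed in the world has none). Each returns a list of dicts, best first, with "score" (0 to 1); they miss things now and then, are a little off and sometimes report something else, mostly with a low value. They report only what shows in the picture. A call takes as long as a camera call.
- masks_of(camera, name): "pixels" (400x640 bool, what is visible of it) and "rect" ([centre column, centre row, width, height] in pixels, round what is visible of it).
The state is a dict: "time": time; "q": joint angles; "dq": joint speeds; "tau": joint torques, N m; "position": TCP position; "orientation": TCP orientation; "contact_force": force on the tool from outside, world axes, zero at the start; "ft_torque": the same for the moment, N m; "opening": finger opening in m; "finger_force": force on a finger pad.
Only numpy, scipy, OpenCV 4.12 (cv2) and the standard library are available. Lean on these libraries where they do the work, as an engineer would, in place of code of your own. Each camera call takes 0.05 s, during which the arm holds its last target. There are 200 camera calls.

## Working session

There is one attempt and no reset: what is moved stays moved. The work goes in short steps, Python scripts to look and compute and a tool call to move; the robot and the scene stay as the last step left them, time stands still between calls to the robot, and variables do not carry over. Pictures are saved under pics/ and viewed, at most 10 in all, crops included, and the job is handed in when it is done.

Besides the shell and the picture viewer there is one more tool, called after "Call:" by a JSON object that holds its "fn" and its "kwargs", one argument or row to a line. servo_tool: Moves the arm, as the interface text tells. Its arguments: {"type":"object","properties":{"motion":{"type":"array","items":{"type":"array","items":{"type":"array","items":{"type":"number"}}}},"newtons":{"type":"number"}},"required":["motion"]}

```bash
mkdir -p pics; cat > h.py <<'E'
import numpy as np, cv2
from bench import *
def pts(cam,depth,mask):
    p=camera_params(cam);K=np.array(p["K"]);T=np.array(p["extrinsics"])
    v,u=np.nonzero(mask&(depth>0));d=depth[v,u]
    c=np.stack([(u-K[0,2])/K[0,0]*d,-(v-K[1,2])/K[1,1]*d,-d,np.ones_like(d)],1)
    return (c@T.T)[:,:3]
E
python3 - <<'E'
from h import *
s=observe();print({k:np.round(v,3).tolist() for k,v in s.items()})
for c in("scene","side"):
    im,d=get_image(c);cv2.imwrite(f"pics/{c}0.png",im)
    for n in("stand","leaf","leaf_tab","leaf_front","leaf_back","flask_amber","flask_green","stopper","dishes","spatula","jar","beaker"):
        m=masks_of(c,n)
        if m:
            P=pts(c,d,m[0]["pixels"]);print(c,n,round(m[0]["score"],2),np.round(m[0]["rect"]),len(P),np.round(np.percentile(P,[3,50,97],axis=0),3).tolist() if len(P) else 0)
E
```

```text
{'time': 0.0, 'q': [-1.227, 0.412, -0.013, 1.597, 0.006, 1.134, -0.082], 'dq': [-0.001, -0.001, 0.002, 0.001, -0.001, -0.0, 0.001], 'tau': [-0.001, -58.795, 0.642, -29.108, -0.054, 0.018, 0.0], 'position': [0.25, 0.573, 0.404], 'orientation': [-3.14, 0.0, 2.73], 'contact_force': [0.619, -0.662, 0.158], 'ft_torque': [-0.046, 0.006, 0.033], 'finger_force': 0.0, 'opening': 0.088}
scene stand 0.97 [308. 223.  95.  73.] 3844 [[0.455, -0.221, 0.012], [0.572, -0.111, 0.031], [0.662, 0.045, 0.093]]
scene leaf 0.79 [298. 223.  63.  36.] 1258 [[0.471, -0.215, 0.034], [0.566, -0.149, 0.067], [0.649, -0.077, 0.098]]
scene leaf_tab 0.82 [300. 223.  64.  32.] 1183 [[0.475, -0.214, 0.036], [0.567, -0.149, 0.068], [0.648, -0.08, 0.098]]
scene leaf_front 0.89 [299. 223.  61.  32.] 979 [[0.478, -0.21, 0.042], [0.566, -0.15, 0.069], [0.643, -0.089, 0.096]]
scene flask_amber 0.79 [370. 220.  26.  49.] 730 [[0.69, 0.005, 0.002], [0.733, 0.031, 0.055], [0.762, 0.11, 0.161]]
scene flask_green 0.71 [344. 256.  28.  43.] 709 [[0.74, -0.166, 0.001], [0.782, -0.141, 0.051], [0.807, -0.094, 0.151]]
scene dishes
[... 1019 characters left out ...]
0.07, 0.159]]
side flask_green 0.57 [392. 188.  30.  54.] 913 [[0.729, -0.167, 0.003], [0.755, -0.142, 0.05], [0.813, -0.069, 0.149]]
side stopper 0.63 [268. 174.   7.  16.] 93 [[0.507, 0.17, 0.006], [0.519, 0.179, 0.025], [0.534, 0.197, 0.031]]
side dishes 0.66 [404. 271.  40.  34.] 977 [[0.575, -0.377, 0.007], [0.614, -0.34, 0.025], [0.656, -0.295, 0.028]]
side spatula 0.51 [276. 256.  50.  29.] 250 [[0.35, -0.184, 0.001], [0.384, -0.131, 0.008], [0.405, -0.03, 0.012]]
side jar 0.69 [255. 117.  21.  27.] 388 [[0.606, 0.466, 0.005], [0.627, 0.479, 0.049], [0.657, 0.516, 0.082]]
side beaker 0.7 [442. 329.  37.  47.] 1391 [[0.516, -0.559, -0.0], [0.551, -0.527, 0.054], [0.584, -0.494, 0.085]]
```

```bash
cd pics; python3 -c "
import cv2,numpy as np
a=cv2.imread('scene0.png');b=cv2.imread('side0.png')
cv2.imwrite('both.png',cv2.resize(np.vstack([a,b]),(480,600)))"
```

```text
(no output)
```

View pics/scene0.png

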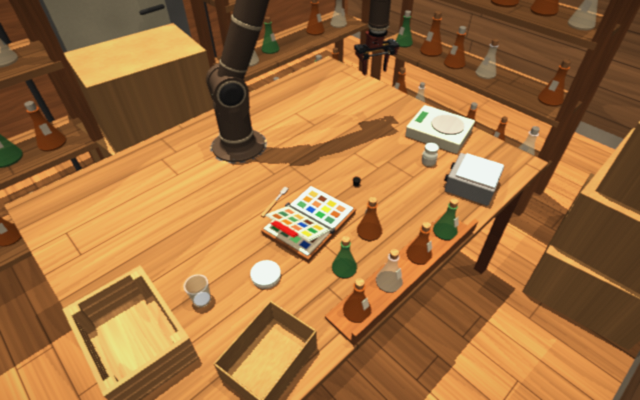

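View pics/side0.png

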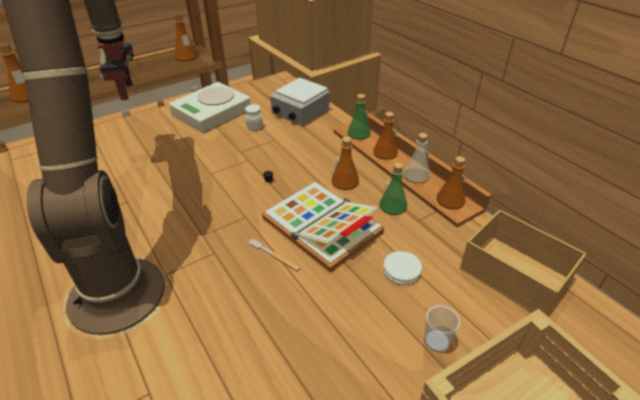

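The scene view has the chart at about (308,223) with the red tab on its -y side near (285,228). The side view has it at (322,228), tab at (357,225), flasks behind, dishes to the right, and spatula between robot and stand. Next I fit the stand pose and the leaf plane.

```bash
python3 - <<'E'
from h import *
for c in("scene","side"):
    im,d=get_image(c)
    mf=masks_of(c,"leaf_front")[0]["pixels"]; ms=masks_of(c,"stand")[0]["pixels"]; 
    P=pts(c,d,mf)
    for _ in range(5):
        m=P.mean(0);n=np.linalg.svd(P-m)[2][2];n*=np.sign(n[2]);r=(P-m)@n;P=P[abs(r)<max(.003,2*r.std())]
    ang=np.arccos(n[2]); yaw=np.arctan2(n[0],-n[1]) # spine x dir: n_h = up-left... 
    print(c,"n",n.round(3),"tilt",ang.round(3),"rms",r.std().round(4))
    k=np.uint8(ms);k=cv2.dilate(k,np.ones((5,5)))>0
    S=pts(c,d,k);S0=S[(S[:,2]>.02)&(S[:,2]<.036)]
    # all footprint points of stand above table
    A=S[(S[:,2]>.012)];
    for nm,Q in(("top",S0),("all",A)):
        rc=cv2.minAreaRect(np.float32(Q[:,:2]*1000));print(nm,[np.round(x,1) for x in rc])
    # spine from plane: z=.0345 on front face 
    h=-n[:2]/np.linalg.norm(n[:2]); # horizontal downhill->? uphill is -n
    t=(0.0345-m[2])/np.tan(ang); print("spine pt",m[:2]+h*t,"uphill dir",h)
    X=np.array([-h[1],h[0]]);print("along extents",np.percentile(P[:,:2]@X,[1,99]),"uphill",np.percentile(P[:,:2]@h,[1,99]))
    # red tab
    hsv=cv2.cvtColor(im,cv2.COLOR_BGR2HSV);red=((hsv[...,0]<6)|(hsv[...,0]>174))&(hsv[...,1]>180)&(hsv[...,2]>120)&cv2.dilate(np.uint8(mf),np.ones((9,9))).astype(bool)
    R=pts(c,d,red);R=R[R[:,2]>.06];print("red",len(R),np.percentile(R,[3,50,97],axis=0).round(3).tolist())
E
```

```text
scene n [-0.07   0.411  0.909] tilt 0.43 rms 0.0013
top [array([549. , -80.1]), array([213.2, 284.4]), np.float64(9.2)]
all [array([525.2, -85.3]), array([261.2, 286.7]), np.float64(9.4)]
spine pt [ 0.55079156 -0.07592752] uphill dir [ 0.16858188 -0.98568765]
along extents [0.43924115 0.61590902] uphill [0.18100001 0.30635589]
red 138 [[0.529, -0.224, 0.09], [0.574, -0.21, 0.095], [0.615, -0.194, 0.102]]
side n [-0.07   0.409  0.91 ] tilt 0.428 rms 0.001
top [array([545.2, -80.6]), array([214.3, 283.6]), np.float64(9.3)]
all [array([545.6, -80.8]), array([214.9, 285.7]), np.float64(9.3)]
spine pt [ 0.54182672 -0.07967547] uphill dir [ 0.16869049 -0.98566907]
along extents [0.43495578 0.61292029] uphill [0.18043879 0.30692862]
red 188 [[0.522, -0.224, 0.088], [0.567, -0.209, 0.094], [0.61, -0.194, 0.098]]
```

```bash
cat >> h.py <<'E'
from scipy.spatial.transform import Rotation as Ro
C=np.array([.547,-.080]);YAW=.164
X=np.array([np.cos(YAW),np.sin(YAW),0]);Y=np.array([-np.sin(YAW),np.cos(YAW),0]);Z=np.array([0,0,1.])
def pose(v,z,phi,u=0):   # fingertip in stand frame -> R, TCP
    a=np.cos(phi)*Y-np.sin(phi)*Z
    R=np.stack([np.cross(X,a),X,a],1)
    return Ro.from_matrix(R), np.r_[C,0]+u*X+v*Y+z*Z-.182*a
def now():
    s=observe();return Ro.from_euler("xyz",s["orientation"]),np.array(s["position"])
def rows(A,B,n):
    (Ra,pa),(Rb,pb)=A,B; w=(Ra.inv()*Rb).as_rotvec()/n; R=Ra;out=[]
    for i in range(n):
        out.append([*np.round(R.inv().apply((pb-pa)/n)*1000,1),*np.round(w,3)]);R=R*Ro.from_rotvec(w)
    return out
def arc(th,phi):
    rho=np.array([-np.cos(th),np.sin(th)]);tau=np.array([np.sin(th),np.cos(th)])
    a=np.array([np.cos(phi),-np.sin(phi)]);s=np.array([np.sin(phi),np.cos(phi)])
    if th<phi: p=.155*rho-.0025*tau+.015*a-.010*s
    else: p=.140*rho-.0025*tau-.010*s
    return p+[0,.032]
E
python3 - <<'E'
from h import *
A=now(); p=arc(.43,.8);print(p)
R,_=pose(0,0,np.pi/2);v=(R,np.array([.6,-.394,.405]))
M=(R,A[1]); print((A[0].inv()*R).as_rotvec()); print(R.inv().apply(v[1]-A[1])*1000)
E
```

```text
[-0.13865483  0.07661515]
[ 2.29160243e-05 -3.43212709e-05  9.95026529e-01]
[-1.01088522e+03  1.87297988e+02 -3.47298101e-01]
```

Call:
{"fn": "servo_tool", "kwargs": {
  "motion": [
    [[0,0,0,0,0,0,0.142],[0,0,0,0,0,0,0.142],[0,0,0,0,0,0,0.142],[0,0,0,0,0,0,0.142],[0,0,0,0,0,0,0.142],[0,0,0,0,0,0,0.142],[0,0,0,0,0,0,0.143],[0,-20,4,0,0,0,0],[0,-40,8,0,0,0,0],[0,-40,8,0,0,0,0],[0,-40,8,0,0,0,0],[0,-40,8,0,0,0,0]]
  ],
  "newtons": 20
}}

```text
time: 2.8
position: [0.3154, 0.3995, 0.4047]
orientation: [3.141, -0.0, 1.735]
contact_force: [-0.3, -0.2, 0.0]
opening: 0.0005
finger_force: 0.0
```

Call:
{"fn": "servo_tool", "kwargs": {
  "motion": [
    [[0,-40,8,0,0,0,0],[0,-40,8,0,0,0,0],[0,-40,8,0,0,0,0],[0,-40,8,0,0,0,0],[0,-40,8,0,0,0,0],[0,-40,8,0,0,0,0],[0,-40,8,0,0,0,0],[0,-40,8,0,0,0,0],[0,-40,8,0,0,0,0],[0,-40,8,0,0,0,0],[0,-40,8,0,0,0,0],[0,-40,8,0,0,0,0]]
  ]
}}

```text
time: 4.0
position: [0.4885, -0.0584, 0.405]
orientation: [3.141, -0.0, 1.735]
contact_force: [1.2, 0.8, -0.0]
opening: 0.0004
finger_force: 0.0
```

Call:
{"fn": "servo_tool", "kwargs": {
  "motion": [
    [[0,-40,7,0,0,0,0],[0,-40,7,0,0,0,0],[0,-40,7,0,0,0,0],[0,-40,6,0,0,0,0],[0,-40,0,0,0,0,0],[0,-40,0,0,0,0,0],[0,-40,0,0,0,0,0],[0,-40,0,0,0,0,0],[0,-30,0,0,0,0,0],[0,0,0,0,0,0,0],[0,0,0,0,0,0,0]]
  ]
}}

```text
time: 5.1
position: [0.5717, -0.3981, 0.4041]
orientation: [-3.141, -0.001, 1.734]
contact_force: [0.3, 0.1, -0.3]
opening: 0.0004
finger_force: 0.0
```

Call:
{"fn": "servo_tool", "kwargs": {
  "motion": [
    [[0,0,0,0,0,0.128,0],[0,0,0,0,0,0.128,0],[0,0,0,0,0,0.128,0],[0,0,0,0,0,0.128,0],[0,0,0,0,0,0.128,0],[0,0,0,0,0,0.131,0],[0,0,0,0,0,0,0]]
  ]
}}

```text
time: 5.8
position: [0.5733, -0.3958, 0.4002]
orientation: [-3.14, -0.734, 1.736]
contact_force: [-0.6, -0.4, 0.3]
opening: 0.0002
finger_force: 0.0
```

```bash
python3 - <<'E'
from h import *
A=now();print(observe()["q"])
p=arc(.43,.8);a=np.array([np.cos(.8),-np.sin(.8)]);s=np.array([np.sin(.8),np.cos(.8)])
for q in (p-.06*a-.012*s,p-.012*s):
    B=pose(q[0],q[1],.8);print("tip",q);print((A[0].inv()*B[0]).as_rotvec().round(3),(A[0].inv().apply(B[1]-A[1])*1000).round(1),B[1]);A=B
R,_=pose(0,0,np.pi/2)
E
```

```text
[ 0.50750343  0.73936321  0.27034236  1.19332882 -0.61331418  1.83941161
  0.95522472]
tip [-0.1890655   0.11129604]
[-0.003  0.036  0.001] [-106.1   25.8  117.5] [ 0.59857015 -0.39162787  0.24185485]
tip [-0.1472631   0.06825467]
[0. 0. 0.] [ 0.  0. 60.] [ 0.59174524 -0.35038637  0.19881348]
```

```bash
python3 - <<'E'
from h import *
A=now();f=.95
p=arc(.43,f);a=np.array([np.cos(f),-np.sin(f)]);s=np.array([np.sin(f),np.cos(f)])
for q in (p-.06*a-.012*s,p-.012*s):
    B=pose(q[0],q[1],f);print("tip",q);print((A[0].inv()*B[0]).as_rotvec().round(3),(A[0].inv().apply(B[1]-A[1])*1000).round(1),(B[0].inv().apply(B[1]-A[1])*1000).round(1),B[1]);A=B
E
```

```text
tip [-0.18600275  0.11814923]
[-0.003 -0.114  0.001] [-72.   25.8 115.5] [-58.4  25.6 123. ] [ 0.59465225 -0.3679528   0.26619085]
tip [-0.15110176  0.0693443 ]
[0. 0. 0.] [ 0.  0. 60.] [ 0.  0. 60.] [ 0.58895411 -0.33352012  0.21738592]
```

Call:
{"fn": "servo_tool", "kwargs": {
  "motion": [
    [[0,0,0,0,0,-0.114,0],[0,-12,5,25,0,0,0],[0,-12,5,25,0,0,0],[0,-12,5,25,0,0,0],[0,-12,5,25,0,0,0],[0,-10,5,23,0,0,0],[0,0,0,0,0,0,0]]
  ]
}}

```text
time: 6.5
position: [0.5933, -0.368, 0.2645]
orientation: [-3.133, -0.614, 1.732]
contact_force: [0.4, 0.5, 0.1]
opening: 0.0005
finger_force: 0.0
```

```bash
python3 - <<'E'
from h import *
s=observe();print(s["q"],s["position"],s["orientation"],s["contact_force"])
im,d=get_image("side");cv2.imwrite("pics/s1.png",cv2.resize(im[110:310,220:460],(720,600),interpolation=cv2.INTER_CUBIC))
A=now();f=.95
p=arc(.43,f);a=np.array([np.cos(f),-np.sin(f)]);s=np.array([np.sin(f),np.cos(f)])
for q in (p-.012*s,):
    B=pose(q[0],q[1],f);print("tip",q);print((A[0].inv()*B[0]).as_rotvec().round(3),(A[0].inv().apply(B[1]-A[1])*1000).round(1),(B[0].inv().apply(B[1]-A[1])*1000).round(1),B[1]);A=B
E
```

```text
[ 0.43147593  0.82423382  0.2812901   1.34111608 -0.59329325  1.52748679
  1.0294015 ] [ 0.59330597 -0.36802188  0.26454974] [-3.13280032 -0.61351892  1.73217661] [0.41437958 0.51785559 0.11414079]
tip [-0.15110176  0.0693443 ]
[-0.006  0.009 -0.002] [ 1.   1.8 61. ] [ 0.4  1.5 61. ] [ 0.58895411 -0.33352012  0.21738592]
```

View pics/s1.png

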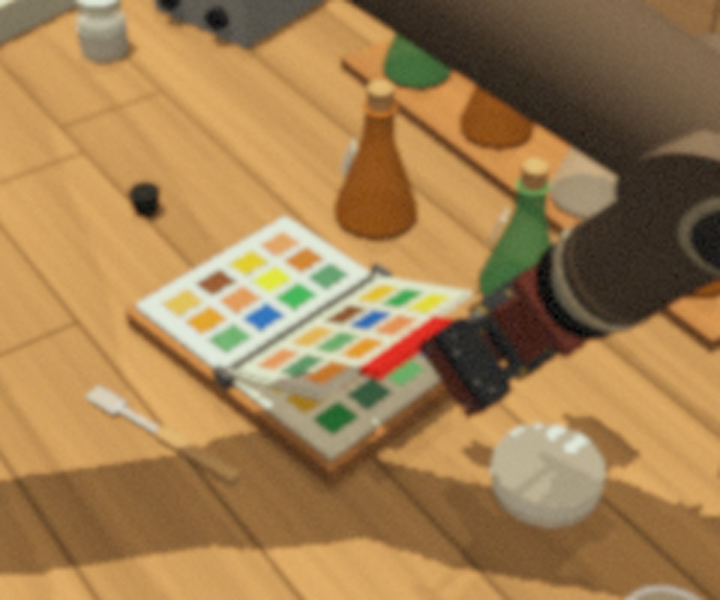

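The crop shows the fingertips at about (430,350), just outside the red tab (365-450, 320-375) and clear of the dishes. I'll slide them under the tab.

Call:
{"fn": "servo_tool", "kwargs": {
  "motion": [
    [[0,0,0,12,0,0,0],[0,0,0,12,0,0,0],[0,0,1,12,0,0,0],[0,0,0,12,0,0,0],[0,0,1,12,0,0,0],[0,0,0,0,0,0,0]]
  ]
}}

```text
time: 7.15
position: [0.589, -0.3348, 0.2164]
orientation: [-3.135, -0.616, 1.731]
contact_force: [-0.0, -0.1, -0.2]
opening: 0.0005
finger_force: 0.0
```

```bash
python3 - <<'E'
from h import *
s=observe();print(s["q"],s["position"],s["orientation"],s["contact_force"])
A=now();th=.43;f=.95
for dth in [.1]*27:
    th+=.1; f=min(np.pi/2,f+.07)
    B=pose(*arc(th,f),f); print(round(th,2),round(f,2),(B[0].inv().apply(B[1])[1]).round(3),(A[0].inv()*B[0]).as_rotvec().round(3),(A[0].inv().apply(B[1]-A[1])*1000).round(1));A=B
E
```

```text
[ 0.4049466   0.84053086  0.25645928  1.43557556 -0.61424741  1.41518784
  1.05085574] [ 0.58897888 -0.33475262  0.21638921] [-3.1353818  -0.61564348  1.73149815] [-0.0067407  -0.12404941 -0.19988788]
0.53 1.02 0.527 [-0.004 -0.065 -0.003] [38.9  0.  -7.8]
0.63 1.09 0.527 [ 0.   -0.07 -0.  ] [25.6  0.  -7.1]
0.73 1.16 0.527 [-0.   -0.07  0.  ] [25.8  0.  -6.7]
0.83 1.23 0.527 [ 0.   -0.07 -0.  ] [26.  -0.  -6.3]
0.93 1.3 0.527 [ 0.   -0.07  0.  ] [26.2  0.  -5.8]
1.03 1.37 0.527 [ 0.   -0.07 -0.  ] [26.3 -0.  -5.4]
1.13 1.44 0.527 [ 0.   -0.07  0.  ] [26.5  0.  -5. ]
1.23 1.51 0.527 [ 0.   -0.07  0.  ] [26.6 -0.  -4.5]
1.33 1.57 0.527 [-0.    -0.061  0.   ] [25.2 -0.  -4.1]
1.43 1.57 0.527 [0. 0. 0.] [15.2  0.  -3.2]
1.53 1.57 0.527 [0. 0. 0.] [15.4 -0.  -1.7]
1.63 1.57 0.527 [0. 0. 0.] [14.6  0.  -0.1]
1.73 1.57 0.527 [0. 0. 0.] [13.9 -0.   1.3]
1.83 1.57 0.527 [0. 0. 0.] [13.7 -0.   2.7]
1.93 1.57 0.527 [0. 0. 0.] [13.4  0.   4. ]
2.03 1.57 0.527 [0. 0. 0.] [12.9  0.   5.3]
2.13 1.57 0.527 [0. 0. 0.] [12.3 -0.   6.6]
2.23 1.57 0.527 [0. 0. 0.] [11.6  0.   7.8]
2.33 1.57 0.527 [0. 0. 0.] [10.8  0.   8.9]
2.43 1.57 0.527 [0. 0. 0.] [ 9.8  0.  10. ]
2.53 1.57 0.527 [0. 0. 0.] [ 8.8 -0.  10.9]
2.63 1.57 0.527 [0. 0. 0.] [ 7.7  0.  11.7]
2.73 1.57 0.527 [0. 0. 0.] [ 6.5 -0.  12.4]
2.83 1.57 0.527 [0. 0. 0.] [ 5.2  0.  13. ]
2.93 1.57 0.527 [0. 0. 0.] [ 3.9  0.  13.5]
3.03 1.57 0.527 [0. 0. 0.] [ 2.5 -0.  13.8]
3.13 1.57 0.527 [0. 0. 0.] [ 1.1  0.  14. ]
```

Call:
{"fn": "servo_tool", "kwargs": {
  "motion": [
    [[0,13,0,-3,0,-0.022,0],[0,13,0,-3,0,-0.022,0],[0,13,0,-2,0,-0.022,0],[0,13,0,-3.5,0,-0.035,0],[0,13,0,-3.5,0,-0.035,0],[0,13,0,-3.4,0,-0.035,0],[0,13,0,-3.3,0,-0.035,0]]
  ]
}}

```text
time: 7.85
position: [0.5784, -0.2691, 0.2845]
orientation: [-3.139, -0.404, 1.733]
contact_force: [0.3, -3.6, 1.1]
opening: 0.0003
finger_force: 1.5
```

```bash
python3 - <<'E'
from h import *
s=observe();print(s["q"],s["position"],s["orientation"],s["contact_force"])
im,d=get_image("side");cv2.imwrite("pics/s2.png",cv2.resize(im[110:310,220:460],(720,600),interpolation=cv2.INTER_CUBIC))
A=now();B=pose(*arc(.73,1.16),1.16);print((A[0].inv()*B[0]).as_rotvec().round(3),(A[0].inv().apply(B[1]-A[1])*1000).round(1))
P=pts("side",d,masks_of("side","leaf_front")[0]["pixels"])
for _ in range(5):
        m=P.mean(0);n=np.linalg.svd(P-m)[2][2];n*=np.sign(n[2]);r=(P-m)@n;P=P[abs(r)<max(.003,2*r.std())]
print("tilt",np.arccos(n[2]),n)
E
```

```text
[ 0.23961839  0.64481228  0.31606711  1.59319437 -0.52461576  1.25251832
  0.93268266] [ 0.57844113 -0.26906793  0.28449972] [-3.13883777 -0.40395285  1.73321061] [ 0.25703017 -3.64967986  1.08115763]
[-0.002  0.007  0.001] [-4.4 -1.1  1.7]
tilt 0.746479874853404 [-0.11564132  0.66913981  0.73408378]
```

View pics/s2.png

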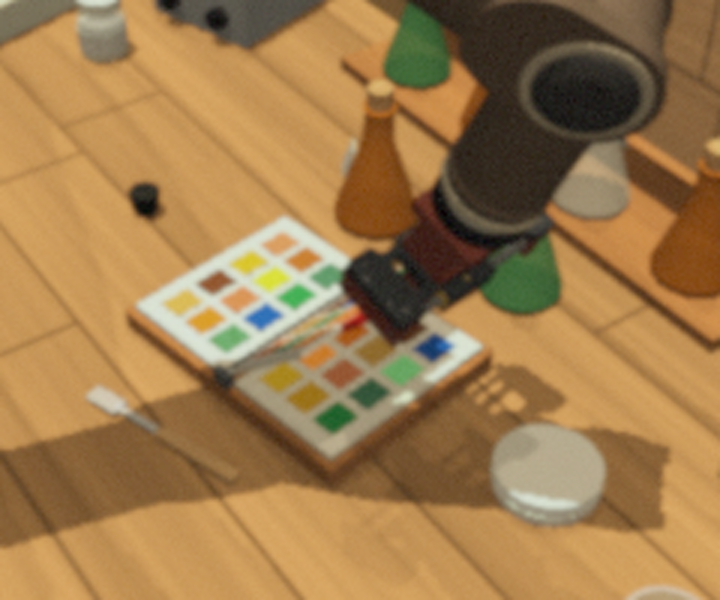

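The leaf reads 0.75 rad, as planned, with about 3.7 N on the fingers. The tab (350,320) rests on the fingertips and the stand hasn't moved, so I continue.

Call:
{"fn": "servo_tool", "kwargs": {
  "motion": [
    [[0,13,0,-3.2,0,-0.035,0],[0,13,0,-3.1,0,-0.035,0],[0,13,0,-3,0,-0.035,0],[0,13,0,-2.9,0,-0.035,0],[0,13,0,-2.8,0,-0.035,0],[0,13,0,-2.7,0,-0.035,0],[0,13,0,-2.6,0,-0.035,0],[0,13,0,-2.5,0,-0.035,0],[0,13,0,-2.4,0,-0.035,0],[0,13,0,-2.3,0,-0.035,0],[0,13,0,-2.2,0,-0.035,0],[0,13,0,-2,0,-0.033,0]]
  ]
}}

```text
time: 9.15
position: [0.5548, -0.1271, 0.3469]
orientation: [-3.138, 0.013, 1.734]
contact_force: [-0.8, -2.3, 0.5]
opening: 0.0007
finger_force: 0.9
```

```bash
python3 - <<'E'
from h import *
s=observe();print(s["q"],s["position"],s["orientation"],s["contact_force"])
A=now();
for th in(1.33,1.43,1.53,1.93):
  B=pose(*arc(th,1.57),1.57);print(th,(A[0].inv()*B[0]).as_rotvec().round(3),(A[0].inv().apply(B[1]-A[1])*1000).round(1))
E
```

```text
[-0.20609075  0.39240698  0.44690452  1.82503908 -0.18619764  0.96657856
  0.48046646] [ 0.55476871 -0.12709143  0.34687313] [-3.1376737   0.01252325  1.73404698] [-0.78445728 -2.29108936  0.51514815]
1.33 [-0.004  0.013 -0.001] [-1.8  0.  -2. ]
1.43 [-0.004  0.013 -0.001] [13.3 -0.  -5.4]
1.53 [-0.004  0.013 -0.001] [28.7 -0.  -7.2]
1.93 [-0.004  0.013 -0.001] [84.5 -0.  -0.1]
```

Call:
{"fn": "servo_tool", "kwargs": {
  "motion": [
    [[0,7,0,-3,0,0.012,0],[0,7,0,-2.4,0,0,0],[0,7.5,0,-1,0,0,0],[0,7.5,0,-0.8,0,0,0],[0,7.3,0,0,0,0,0],[0,7.3,0,0,0,0,0],[0,7,0,0.6,0,0,0],[0,7,0,0.7,0,0,0],[0,6.8,0,1.3,0,0,0],[0,6.8,0,1.4,0,0,0],[0,6.7,0,2,0,0,0],[0,6.7,0,2,0,0,0]]
  ]
}}

```text
time: 10.35
position: [0.5414, -0.0438, 0.3459]
orientation: [-3.138, -0.001, 1.734]
contact_force: [0.5, -1.7, -0.1]
opening: 0.0006
finger_force: 0.6
```

```bash
python3 - <<'E'
from h import *
s=observe();print(s["q"],s["position"],s["orientation"],s["contact_force"])
im,d=get_image("side");cv2.imwrite("pics/s3.png",cv2.resize(im[110:310,220:460],(720,600),interpolation=cv2.INTER_CUBIC))
A=now();
for th in(1.93,2.03,2.53):
  B=pose(*arc(th,1.57),1.57);print(th,(A[0].inv()*B[0]).as_rotvec().round(3),(A[0].inv().apply(B[1]-A[1])*1000).round(1))
E
```

```text
[-0.3411356   0.34799007  0.42133637  1.884664   -0.17306436  0.94816941
  0.32299946] [ 0.54142832 -0.04375126  0.34587105] [-3.13804668e+00 -1.23398506e-03  1.73406468e+00] [ 0.51541426 -1.65383104 -0.12706434]
1.93 [-0.004 -0.001  0.   ] [-1.1 -0.5 -0.4]
2.03 [-0.004 -0.001  0.   ] [11.8 -0.5  5. ]
2.53 [-0.004 -0.001  0.   ] [65.1 -0.3 49.2]
```

View pics/s3.png

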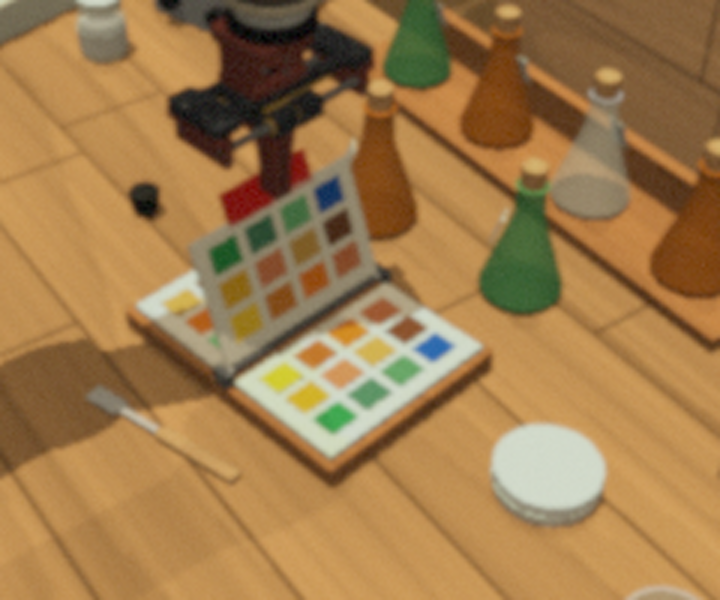

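The leaf is past upright at about 1.9 rad, with the fingers on the red tab at (275,185) on the back side. The stand, flasks, dishes and spatula look unmoved.

Call:
{"fn": "servo_tool", "kwargs": {
  "motion": [
    [[0,6.3,0,2.6,0,0,0],[0,6.3,0,2.8,0,0,0],[0,6.1,0,3.3,0,0,0],[0,6.1,0,3.4,0,0,0],[0,5.8,0,3.9,0,0,0],[0,5.7,0,4,0,0,0],[0,5.4,0,4.5,0,0,0],[0,5.4,0,4.6,0,0,0],[0,4.9,0,5,0,0,0],[0,4.9,0,5.1,0,0,0],[0,4.4,0,5.4,0,0,0],[0,4.4,0,5.5,0,0,0]]
  ]
}}

```text
time: 11.6
position: [0.5306, 0.0208, 0.2956]
orientation: [-3.138, -0.001, 1.734]
contact_force: [0.1, -0.8, 0.8]
opening: 0.0008
finger_force: 0.4
```

Call:
{"fn": "servo_tool", "kwargs": {
  "motion": [
    [[0,3.8,0,5.8,0,0,0],[0,3.8,0,5.9,0,0,0],[0,3.2,0,6.2,0,0,0],[0,3.2,0,6.2,0,0,0],[0,2.6,0,6.5,0,0,0],[0,2.6,0,6.5,0,0,0],[0,2,0,6.7,0,0,0],[0,1.9,0,6.7,0,0,0]]
  ]
}}

```text
time: 12.4
position: [0.5267, 0.0434, 0.245]
orientation: [-3.138, -0.001, 1.734]
contact_force: [-0.0, 0.2, -0.3]
opening: 0.0002
finger_force: 0.4
```

```bash
python3 - <<'E'
from h import *
s=observe();print(s["q"],s["position"],s["orientation"],s["contact_force"])
A=now();
for th in(2.93,3.03,3.13):
  B=pose(*arc(th,1.57),1.57);print(th,(A[0].inv()*B[0]).as_rotvec().round(3),(A[0].inv().apply(B[1]-A[1])*1000).round(1))
E
```

```text
[-0.44472315  0.46510208  0.34861603  1.99978252 -0.23644854  0.71869678
  0.21246837] [0.52670105 0.04343452 0.24500449] [-3.13804302e+00 -1.15017944e-03  1.73392064e+00] [-0.01420587  0.15214479 -0.26087757]
2.93 [-0.004 -0.    -0.001] [ 1.1 -0.1 -0.8]
3.03 [-0.004 -0.    -0.001] [ 3.6 -0.1 12.9]
3.13 [-0.004 -0.    -0.001] [ 4.7 -0.  26.9]
```

Call:
{"fn": "servo_tool", "kwargs": {
  "motion": [
    [[0,1,0,6,0,0,0],[0,1,0,6,0,0,0],[0,0,0,6,0,0,0],[0,0,0,5,0,0,0],[0,0,0,2,0,0,0],[0,0,0,1,0,0,0],[0,0,0,0,0,0,0]]
  ]
}}

```text
time: 13.1
position: [0.5263, 0.0452, 0.2195]
orientation: [-3.138, -0.001, 1.734]
contact_force: [-0.0, -0.7, 0.7]
opening: 0.0005
finger_force: 0.0
```

Call:
{"fn": "servo_tool", "kwargs": {
  "motion": [
    [[0,0,0,1,0,0,0],[0,0,0,1,0,0,0],[0,0,0,1,0,0,0],[0,0,0,0,0,0,0]]
  ]
}}

```text
time: 13.5
position: [0.5264, 0.0452, 0.2169]
orientation: [-3.138, -0.001, 1.734]
contact_force: [-0.8, -0.6, 3.9]
opening: 0.0007
finger_force: 1.8
```

Call:
{"fn": "servo_tool", "kwargs": {
  "motion": [
    [[0,0,0,1,0,0,0],[0,0,0,0,0,0,0],[0,0,0,0.5,0,0,0],[0,0,0,0,0,0,0]]
  ]
}}

```text
time: 13.9
position: [0.5264, 0.0451, 0.2166]
orientation: [-3.139, -0.002, 1.734]
contact_force: [-6.0, -0.6, 19.1]
opening: 0.0005
finger_force: 9.6
```

Firm stop at 19 N. I'll back straight up and check.

Call:
{"fn": "servo_tool", "kwargs": {
  "motion": [
    [[0,0,0,-2,0,0,0],[0,0,0,-10,0,0,0],[0,0,0,-25,0,0,0],[0,0,0,-40,0,0,0],[0,0,0,-40,0,0,0],[0,0,0,-40,0,0,0],[0,0,0,-20,0,0,0],[0,0,0,0,0,0,0],[0,0,0,0,0,0,0]]
  ]
}}

```text
time: 14.8
position: [0.5267, 0.0453, 0.3922]
orientation: [-3.139, -0.002, 1.734]
contact_force: [-0.3, 0.1, -0.1]
opening: 0.0007
finger_force: 0.0
```

```bash
python3 - <<'E'
from h import *
im,d=get_image("side");cv2.imwrite("pics/s4.png",cv2.resize(im[110:310,220:460],(720,600),interpolation=cv2.INTER_CUBIC))
print(observe()["contact_force"])
S=pts("side",d,masks_of("side","leaf_back")[0]["pixels"])
m=np.median(S,0);S=S[abs(S[:,2]-m[2])<.02];m=S.mean(0);n=np.linalg.svd(S-m)[2][2];n*=np.sign(n[2]);print("back z",m,"tilt",np.arccos(n[2]),n)
S=pts("side",d,masks_of("side","stand")[0]["pixels"]);S=S[S[:,2]>.012];print(cv2.minAreaRect(np.float32(S[:,:2]*1000)))
E
```

```text
[-0.4919709   0.31200423 -0.26236825]
back z [ 0.53015579 -0.01036003  0.03463838] tilt 0.00403934428325041 [1.96018512e-04 4.03457436e-03 9.99991842e-01]
((543.56005859375, -73.00698852539062), (213.21168518066406, 299.225341796875), 9.783069610595703)
```

View pics/s4.png

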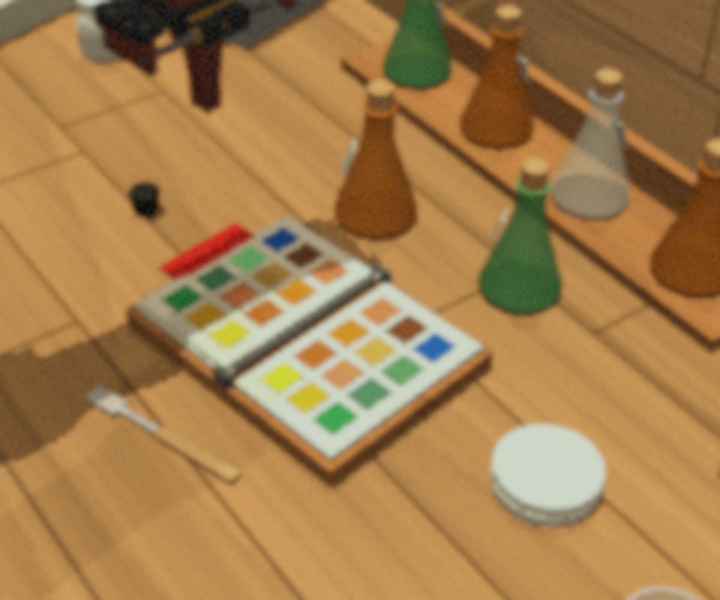

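The leaf lies flat: tilt is 0.004 rad and its top is at 34.6 mm. The red tab is at (205,250) on the +y side, the stand and bystanders are in place, and the hand is clear.

```bash
python3 -c "
from bench import *
print(hand_in())"
```

```text
the job is handed in; nothing more can be done
None
```

I turned the leaf over its spine with the fingertips and pressed it flat on the +y page. In the last picture the stand and the bystanders in view are in place and the hand is clear; I handed it in at about 15 s, and no verdict came back.

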